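# Return the square tube to the kit drawer and latch the drawer home

## Robot

A 6-joint arm with a two-finger parallel gripper is mounted at the origin on the work surface. World frame = base frame: x ahead of the robot, y to its left, z up, the work surface at z = 0. Lengths are in m, angles in rad, forces in N, time in s.
With the tool pointing down it reaches from about 0.3 to 0.875 m from the base axis. Payload 4.2 kg.
Tool frame: the origin (TCP) lies between the finger pads; the fingertips stand 25 mm ahead of it and the grasp point (between the pads) lies 6 mm ahead of it (manip.tip_extent is the distance from the TCP to the fingertips, in m); z points along the fingers, y is the line along which they close (so a half turn about z gives the same grasp; the last joint's range is limited). The gripper opens to 85 mm and grips with 20 to 120 N. Pads are 22 mm wide; open, the fingers measure 114 mm over their backs; the gripper's body (76 mm by 85 mm) begins 54 mm behind the grasp point. The pads swing forward as they close: fully open they stand 13 mm farther back than shut.
Start: joints at [1.27, 0.32, 1.565, -0, 1.257, -0.02], TCP at [0.159, 0.552, 0.256] pointing down, gripper open.
Joint ranges: [-3.11, 3.11], [-0.84, 2.01], [0.21, 2.61], [-1.34, 4.49], [0.05, 2.63], [-2.56, 2.56]. Speed limits (rad/s): [2.57, 2.57, 3.14, 3.14, 3.14, 3.14].

## Interface

Orientations are given as a 3x3 rotation matrix whose columns are the frame's x, y, z axes.
In Python, from rig import manip, fingers, imaging, order gives the robot as it stands. Calls block until the motion is done:
- manip.reach(position, orientation): joint-space move of the TCP to a pose.
- manip.line_to(position, frame=None, velocity=0.15): straight line of the TCP; frame=None keeps the orientation; velocity is the mean speed in m/s.
- manip.goto_joints(angles): joint-space move.
- fingers.gripper_to(opening): finger opening in m; the grip force is fixed at half the most; returns when the fingers have stopped.
- manip.pause(seconds).
- manip.inverse_kinematics(position, orientation): joint angles nearest the present ones, or None.
- imaging.camera(name): name is "scene" or "side" or "wrist"; returns the picture (420x560x3 uint8, blue, green, red); there is no depth.
- imaging.calibration(name): a dict with "fx", "fy", "cx", "cy" (pixels), "world_from_camera" (4x4, takes a point from camera to world coordinates). Camera axes: x right, y down, z forward; pixel columns grow to the right and rows downward; lengths in m; the calibration is good to about 2 mm. A picture is of the moment at which its call begins: read the wrist's pose just before it. calibration takes no time and is no camera call; for the wrist camera it gives the pose at the moment of the call.
A pose or a line that the arm cannot do raises manip.Unreachable and nothing moves.
- order.hand_in(): hands the job in; it is judged then, once.
Readings, each from a call of its own:
- manip.current_time(): time.
- manip.current_qpos(): joint angles.
- manip.current_dq(): joint speeds.
- manip.current_joint_torque(): joint torques, N m.
- manip.current_tool_pos(): TCP position.
- manip.current_eef_rot(): TCP orientation.
- manip.current_ft_force(): force on the tool from outside, world axes, zero at the start.
- manip.current_moment(): the same for the moment, N m.
- manip.current_gripper_width(): finger opening in m.
- manip.current_grasp_force(): force on a finger pad.
Only numpy, scipy, OpenCV 4.12 (cv2) and the standard library are available. Lean on these libraries where they do the work, as an engineer would, in place of code of your own. Each camera call takes 0.05 s, during which the arm holds its last target. There are 200 camera calls.

## Task

Lay the short length of square steel tube (not the L-shaped angle piece) flat inside the open kit drawer, setting it down rather than dropping it. Then push the drawer home under the overhanging shelf, gently and without slamming or shoving hard, until its spring latch pin drops into the notch and the drawer stays shut. Leave the other things on the bench where they are.

Things in the scene. Friction and masses are not known exactly. Their poses are not given: they have to be found in the camera images.
- kit_unit: Fixed grey sheet-metal bench unit with one drawer: box 290 deep (x) x 224 wide (y) x 112 mm high. Origin on the table under the middle of its front face; x points from front to back (the drawer closes along +x), z up. A narrow shelf stands over the front on two side posts 30 x 12 mm (x 0 to 30, y +-106 mm).
- shelf_edge (a point): Middle of the lower front edge of that narrow shelf, 215 mm above the table and 70 mm in front of the unit's face. The shelf is 100 deep, 224 wide, 10 mm thick; two thin discs lie on it. It overhangs the drawer front by 45 to 55 mm when the drawer is shut.
- kit_drawer: Steel drawer, slides along the unit's x, starts 195 to 220 mm open. Origin: on the inner floor (18 mm above the table), middle of its width; axes parallel to the unit's. Inside x -103 (back of its front panel) to +130 mm, y +-85 mm, walls 50 mm high. Runners drag a few N; a hump of some 10 N just before the end. No handle.
- drawer_front (a point): Point on the outer face of the drawer's grey front panel (12 mm thick, 210 wide, 6 to 92 mm above the table, 80 mm wide finger cut-out in the top edge down to 70 mm), mid-width, 45 mm above the table. The runners are set differently each time: seated it is 15 to 25 mm in front of the unit's face: find the seat by feel (hump, then hard stop) or from the latch.
- latch (a joint): Lift of the vertical spring latch pin (m): its black round knob (22 mm) stands on top of the unit, about 45 mm behind the front face and 88 mm left (+y) of its middle. About 0.007 while the pin rides on the drawer's rail, 0.0095 on the hump just before the end, 0 when it has dropped into the notch: drawer seated.
- square_tube: Loose piece of hollow square steel tube, 100 long (x) x 40 x 40 mm, wall 4 mm, open ends, 0.3 to 0.6 kg, lying on the table to the left or right in front of the unit. Origin at the centre of its underside, x along the tube, z up.
- tube_middle (a point): The middle of the square tube (20 mm above its underside).
- angle_piece: Bystander: loose L-section steel angle, 100 mm long (x), base 40 mm wide, 5 mm thick, upright leg 40 mm high on the -y side; lies on the other side of the drawer from the square tube. Origin at the centre of its underside.
- grinding_disc: Bystander: flat grinding disc, 115 mm across, 7 mm thick, flat on the table. Origin at the centre of its underside.
- weld_magnet: Bystander: flat arrow-shaped welding magnet, about 115 x 60 x 22 mm. Origin at the underside.
- spray_can: Bystander: upright aluminium spray can, 66 mm across, 190 mm high. Origin at the centre of its underside.
Things that resemble listed ones, but are neither listed nor needed, are in the scene too. What is shaped like the square_tube but blue or turquoise is not meant.

How it is judged:
On the way, in this order (a step that is already met when the one before it is completed fails the run):
1. the square tube lies flat in the open drawer, let go (x of tube_middle in the frame of kit_drawer between -0.1 and 0.13 m and y of tube_middle in the frame of kit_drawer between -0.085 and 0.085 m and z of tube_middle in the frame of kit_drawer between 0.012 and 0.027 m and contact force between the fingers and square_tube below 0.05 N and linear speed of square_tube below 0.05 m/s), for 0.2 s.
2. the drawer is home: the latch pin has dropped into its notch (value of joint latch below 0.003 m), for 0.2 s.
At the end, for the whole second after the job is handed in: The square tube lies flat inside the drawer (its middle within the drawer's walls and 12 to 27 mm above the drawer's floor), released and at rest (under 20 mm/s); the drawer is at rest (under 10 mm/s) and seated: latch pin lift under 3 mm (x of tube_middle in the frame of kit_drawer between -0.1 and 0.13 m and y of tube_middle in the frame of kit_drawer between -0.085 and 0.085 m and z of tube_middle in the frame of kit_drawer between 0.012 and 0.027 m and contact force between the fingers and square_tube below 0.05 N and value of joint latch below 0.003 m and linear speed of kit_drawer below 0.01 m/s and linear speed of square_tube below 0.02 m/s); the robot touches nothing.
It fails at once if the drawer is slammed (moves faster than 0.4 m/s) (linear speed of kit_drawer above 0.4 m/s).
It fails at once if the drawer is shoved hard (over 60 N from the robot) (contact force between the arm and kit_drawer above 60 N).
It fails at once if the unit is struck (over 30 N from the robot) (contact force between the arm and kit_unit above 30 N).
It fails at once if the square tube is dropped (faster than 0.7 m/s while not held) (linear speed of square_tube above 0.7 m/s and contact force between the fingers and square_tube below 0.01 N).
It fails at once if one of the other things on the bench is disturbed (moved over 30 mm) (distance of any of angle_piece, grinding_disc, weld_magnet, spray_can from where it was at the start of the episode above 0.03 m).
It also fails if it takes over 69 s, if anything falls off the work surface, if the arm or the gripper's body presses on something with over 40 N, if the wrist force passes 120 N, or if a joint passes its speed limit or range.

## Working session

There is one attempt and no reset: what is moved stays moved. The work goes in short steps, each a Python script; the robot and the scene stay as the last script left them, time stands still between calls to the robot, and variables do not carry over. Pictures are saved under pics/ and viewed, at most 10 in all, crops included, and the job is handed in when it is done.

```bash
ls; mkdir -p pics; python3 - <<'E'
from rig import manip, fingers, imaging, order
import cv2, numpy as np
np.set_printoptions(precision=4,suppress=True)
for n in ("scene","side"):
    cv2.imwrite(f"pics/{n}0.png",imaging.camera(n)); c=imaging.calibration(n)
    print(n,c["fx"],c["fy"],c["cx"],c["cy"]);print(c["world_from_camera"])
print(manip.current_time(),manip.tip_extent)
E
```

```text
pics
scene 489.2547695416163 489.2547695416163 276.0110955835194 207.2545445375618
[[ 0.0051  0.8299 -0.5579  1.3268]
 [ 1.     -0.0029  0.0048 -0.0718]
 [ 0.0024 -0.558  -0.8299  1.3238]
 [ 0.      0.      0.      1.    ]]
side 509.4790120293638 509.4790120293638 289.05462608400484 214.93486766469508
[[ 0.8698 -0.3877  0.3052  0.1229]
 [-0.4933 -0.6669  0.5586 -0.7966]
 [-0.0131 -0.6364 -0.7713  1.1731]
 [ 0.      0.      0.      1.    ]]
0.1 0.025
```

View pics/scene0.png

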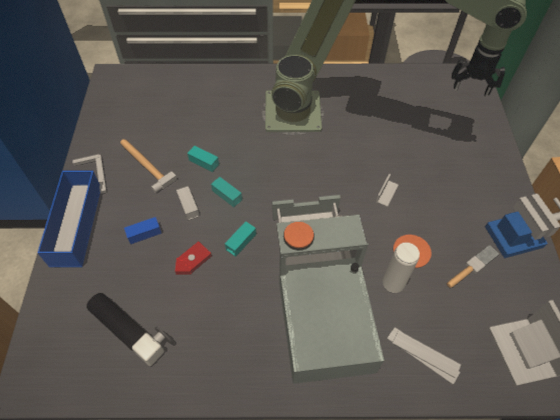

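View pics/side0.png

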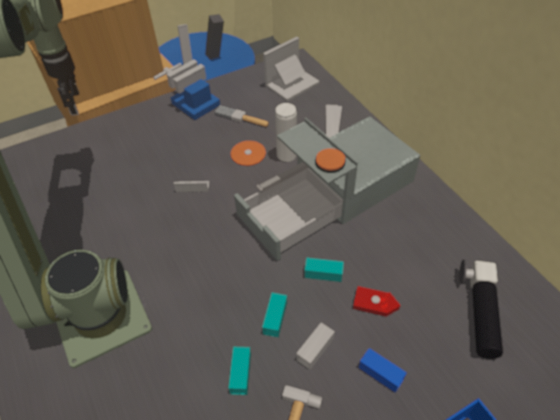

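Scene: tube at about (187,202), angle piece at (388,192), drawer front panel at about (305,205), latch knob at (354,267). Side: tube at about (315,344), drawer at (290,210). Next I'll zoom in on the tube and drawer.

```bash
python3 - <<'E'
import cv2, numpy as np
a=cv2.imread("pics/scene0.png"); b=cv2.imread("pics/side0.png")
z=lambda i,x,y,w,h,s: cv2.resize(i[y:y+h,x:x+w],None,fx=s,fy=s,interpolation=cv2.INTER_CUBIC)
t=np.hstack([z(a,165,175,50,50,6),np.zeros((300,10,3),np.uint8),z(b,290,315,50,60,5)[:300]])
d=np.hstack([z(a,260,185,130,100,3),np.zeros((300,10,3),np.uint8),z(b,225,155,125,100,3)])
W=max(t.shape[1],d.shape[1]);p=lambda i:np.pad(i,((0,0),(0,W-i.shape[1]),(0,0)))
cv2.imwrite("pics/zoom.png",np.vstack([p(t),p(d)]))
E
```

```text
(no output)
```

View pics/zoom.png

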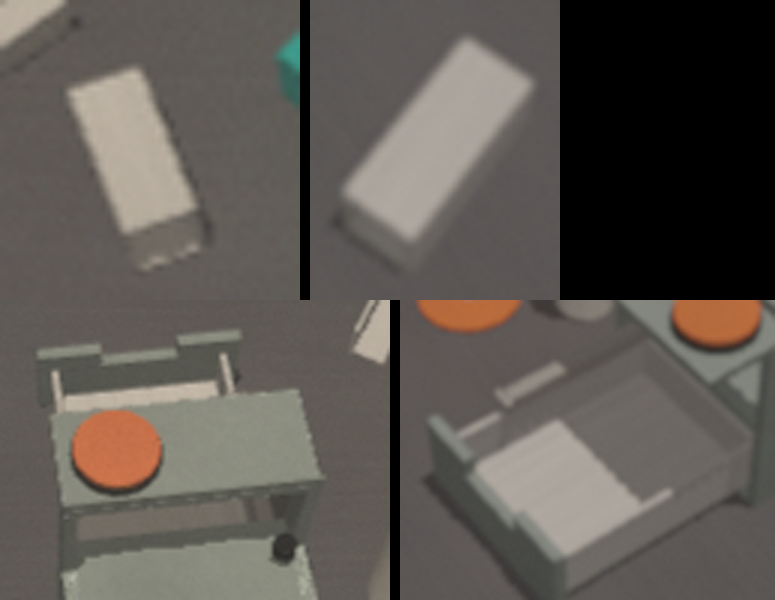

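Top row shows the tube's top face in both views. Bottom row shows the drawer panel top, about (272,202) to (340,196) in the scene, and the shelf's front edge, about (277,223) to (361,216). Now I'll cast rays.

```bash
cat > h.py <<'E'
from rig import manip, fingers, imaging, order
import cv2, numpy as np
np.set_printoptions(precision=4,suppress=True)
def cast(c,px,z):
    px=np.atleast_2d(np.float64(px)); T=c["world_from_camera"]
    d=np.c_[(px[:,0]-c["cx"])/c["fx"],(px[:,1]-c["cy"])/c["fy"],np.ones(len(px))]@T[:3,:3].T
    o=T[:3,3]; return o+d*((z-o[2])/d[:,2])[:,None]
def down(psi):  # tool pointing down, closing axis y at world angle psi
    y=np.array([np.cos(psi),np.sin(psi),0]); z=np.array([0,0,-1.]); return np.c_[np.cross(y,z),y,z]
E
python3 - <<'E'
from h import *
S=imaging.calibration("scene");D=imaging.calibration("side")
sc=lambda p,o,s,off=(0,0):(np.float64(p)-off)/s+o-0.5*(1-1/s)
def rep(n,P):
    print(n);print(P[:,:2],P.mean(0)[:2])
    for i in range(len(P)-1): d=P[i+1]-P[i]; print("  len",np.hypot(*d[:2]).round(4),"ang",np.degrees(np.arctan2(d[1],d[0])).round(2))
rep("tube scene",cast(S,sc([(68,93),(137,68),(197,208),(125,234)],(165,175),6),.04))
rep("tube side",cast(D,sc([(344,188),(466,37),(534,84),(410,240)],(290,315),5,(310,0)),.04))
rep("shelf top scene",cast(S,sc([(52,415),(302,393),(322,477),(61,501)],(260,185),3,(0,300)),.225))
rep("panel top scene",cast(S,sc([(38,350),(240,332)],(260,185),3,(0,300)),.092))
rep("panel top side",cast(D,sc([(430,418),(543,584)],(225,155),3,(400,300)),.092))
rep("unit top scene",cast(S,[(281,264),(362,264),(382,360),(289,370)],.112))
rep("knob",cast(S,sc([(285,545)],(260,185),3,(0,300)),.125))
E
```

```text
tube scene
[[ 0.3956 -0.3879]
 [ 0.379  -0.3524]
 [ 0.4704 -0.3121]
 [ 0.4866 -0.3483]] [ 0.4329 -0.3502]
  len 0.0393 ang 115.03
  len 0.0999 ang 23.76
  len 0.0397 ang -65.91
tube side
[[ 0.3791 -0.3498]
 [ 0.4705 -0.3117]
 [ 0.4857 -0.3495]
 [ 0.3929 -0.3873]] [ 0.4321 -0.3496]
  len 0.099 ang 22.69
  len 0.0408 ang -68.04
  len 0.1003 ang -157.81
shelf top scene
[[ 0.6383 -0.063 ]
 [ 0.616   0.1602]
 [ 0.702   0.1686]
 [ 0.7246 -0.0559]] [0.6702 0.0525]
  len 0.2243 ang 95.72
  len 0.0865 ang 5.63
  len 0.2257 ang -84.26
panel top scene
[[ 0.4768 -0.0758]
 [ 0.455   0.132 ]] [0.4659 0.0281]
  len 0.2089 ang 95.98
panel top side
[[ 0.4547  0.1317]
 [ 0.4556 -0.0929]] [0.4551 0.0194]
  len 0.2246 ang -89.77
unit top scene
[[ 0.7014 -0.0519]
 [ 0.7023  0.1725]
 [ 0.9672  0.1945]
 [ 0.9905 -0.0355]] [0.8404 0.0699]
  len 0.2244 ang 89.78
  len 0.2659 ang 4.76
  len 0.2312 ang -84.22
knob
[[0.7161 0.1491]] [0.7161 0.1491]
```

```bash
cat >> h.py <<'E'
U=np.radians(5.8); ux=np.array([np.cos(U),np.sin(U),0]); panel=np.array([.466,.028,0])  # drawer axis, open panel outer face mid
tube=np.array([.4325,-.350,0]); TA=np.radians(23.2)
P_pick=TA-np.pi/2; P_place=U-np.pi/2
place=panel+ux*.075
E
python3 - <<'E'
from h import *
S=imaging.calibration("scene")
print("turq",cast(S,[(227,190),(203,158),(241,238),(163,181)],.03)[:,:2])
for s in (0,np.pi):
    for p,a in ((tube,P_pick),(place,P_place)):
        print(s,manip.inverse_kinematics(p+[0,0,.05],down(a+s)))
print(manip.current_eef_rot())
E
```

```text
turq [[ 0.3885 -0.2239]
 [ 0.2533 -0.3127]
 [ 0.5698 -0.1719]
 [ 0.3511 -0.4371]]
0 [-0.701   0.4996  1.8703 -0.      0.7717  0.4649]
0 [ 0.0445  0.4825  1.9052 -0.      0.7539  1.5141]
3.141592653589793 None
3.141592653589793 [ 0.0445  0.4825  1.9052 -0.      0.7539 -1.6275]
[[-0.9608  0.2771 -0.0005]
 [ 0.2771  0.9608 -0.0015]
 [ 0.     -0.0016 -1.    ]]
```

```bash
python3 - <<'E'
from h import *
R=down(P_pick)
manip.line_to([.2,.45,.40],velocity=.3)
manip.reach(tube+[0,0,.20],R)
fingers.gripper_to(.068)
manip.line_to(tube+[0,0,.032],velocity=.12)
print("f at bottom",manip.current_ft_force(),manip.current_tool_pos())
w=fingers.gripper_to(.02)
print(manip.current_gripper_width(),manip.current_grasp_force(),manip.current_ft_force())
manip.line_to(tube+[0,0,.23],velocity=.15)
print(manip.current_gripper_width(),manip.current_grasp_force(),manip.current_ft_force(),manip.current_time())
cv2.imwrite("pics/side1.png",imaging.camera("side"))
E
```

```text
f at bottom [ 0.6814 -0.0606 -0.1474] [ 0.4329 -0.3503  0.0327]
0.039290022036553914 63.421093225479126 [-0.655   2.2394  5.8266]
0.039104177311741053 62.342907786369324 [-0.4334  0.1642 -5.8773] 7.5667
```

View pics/side1.png

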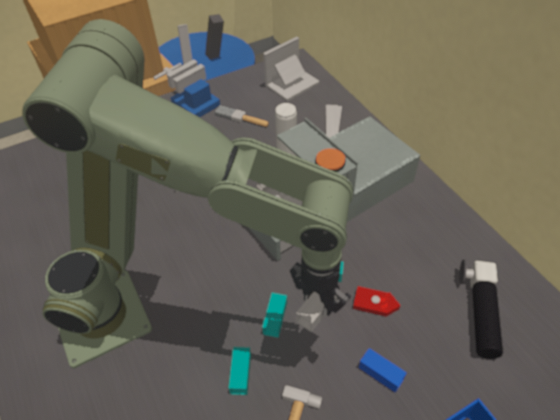

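The side view shows the tube held in the gripper at about (312,312), with the neighbouring pieces undisturbed. Next I'll place it.

```bash
python3 - <<'E'
from h import *
manip.reach(place+[0,0,.23],down(P_place))
print(manip.current_tool_pos(),manip.current_ft_force())
manip.line_to(place+[0,0,.10],velocity=.12)
manip.line_to(place+[0,0,.056],velocity=.06)
manip.pause(.2); f0=manip.current_ft_force(); print(f0)
z=.056
while z>.046:
    z-=.001; manip.line_to(place+[0,0,z],velocity=.02)
    f=manip.current_ft_force()
    if f[2]-f0[2]>3: break
print("z",z,f,manip.current_tool_pos())
fingers.gripper_to(.062)
print(manip.current_grasp_force(),manip.current_ft_force())
manip.line_to(place+[0,0,.25],velocity=.15)
print(manip.current_time())
manip.reach([.36,.02,.30],down(P_place))
cv2.imwrite("pics/side2.png",cv2.resize(imaging.camera("side")[130:290,180:400],None,fx=3,fy=3)); 
E
```

```text
[0.5407 0.0347 0.2299] [-0.0928 -0.9273 -5.5433]
[ 0.4052  0.0191 -6.2173]
z 0.049999999999999996 [-2.1632 -0.0847  2.9063] [0.5407 0.0356 0.0507]
0.0 [ 0.5004 -0.3387 -0.2515]
14.75
```

View pics/side2.png

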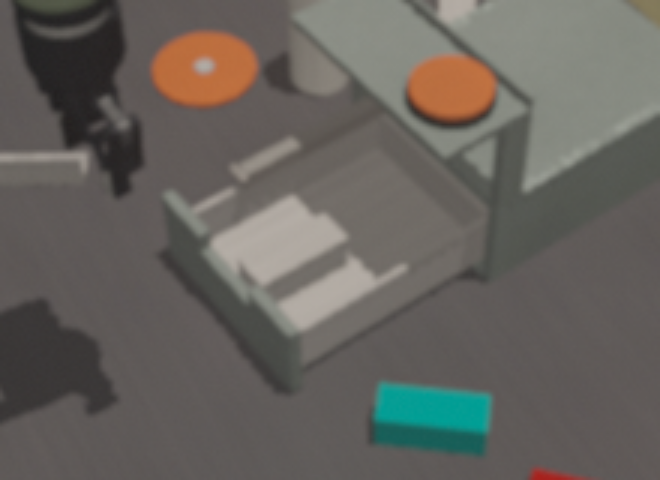

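The picture shows the tube flat on the drawer floor at about (295,245), clear of the walls. Next I'll check push poses with a tilted tool.

```bash
cat >> h.py <<'E'
def push(pitch,d,h=.048):  # tip at d past the open panel's face along ux
    p=np.radians(pitch); z=np.cos(p)*ux-np.sin(p)*np.array([0,0,1]); y=np.array([np.sin(U),-np.cos(U),0])
    return panel+ux*d+[0,0,h]-.025*z, np.c_[np.cross(y,z),y,z]
E
python3 - <<'E'
from h import *
for p in (30,35,40,45,50):
    print(p,[manip.inverse_kinematics(*push(p,d)) for d in (-.05,.1,.22)])
print(manip.current_qpos(),manip.current_time())
E
```

```text
30 [None, array([-0.0043,  0.6213,  2.5878,  3.0398,  1.1144, -1.5787]), array([ 0.0265,  0.6259,  2.3006,  3.054 ,  0.8328, -1.5492])]
35 [None, array([ 0.0008,  0.5386,  2.5365,  3.0361,  0.8938, -1.5623]), array([ 0.0291,  0.579 ,  2.2552,  3.0443,  0.6536, -1.5349])]
40 [None, array([ 0.0061,  0.4736,  2.4803,  3.0264,  0.6859, -1.5428]), array([ 0.0318,  0.5425,  2.2037,  3.0261,  0.4788, -1.5128])]
45 [None, array([ 0.0113,  0.4256,  2.4203,  3.0066,  0.4915, -1.5153]), array([ 0.0347,  0.5164,  2.1472,  2.9867,  0.3098, -1.4703])]
50 [None, array([ 0.0164,  0.393 ,  2.3578,  2.9622,  0.3102, -1.4648]), array([ 0.0375,  0.5003,  2.0866,  2.8605,  0.1481, -1.3414])]
[ 0.0236 -0.0552  1.9026  0.      1.2938  1.4932] 15.575
```

```bash
python3 - <<'E'
from h import *
for p in (65,70,75):
    print(p,[manip.inverse_kinematics(*push(p,d)) for d in (-.04,.05,.13)])
for p in (35,40,45):
  for h in (.048,.055):
    print(p,h,[manip.inverse_kinematics(*push(p,d,h)) is not None for d in (.05,.07,.08,.09,.1,.11,.23)])
q=manip.inverse_kinematics(*push(40,.08,.25)); print(q)
E
```

```text
65 [array([-0.0039,  0.2115,  2.4556,  0.8336,  0.0599,  0.6427]), array([0.0208, 0.3132, 2.2691, 0.2676, 0.1287, 1.2325]), array([0.0347, 0.4022, 2.0945, 0.1343, 0.2113, 1.3791])]
70 [array([0.0046, 0.2154, 2.3898, 0.1741, 0.1917, 1.3089]), array([0.0259, 0.3216, 2.2028, 0.0966, 0.2703, 1.4069]), array([0.0382, 0.4142, 2.0265, 0.0623, 0.3531, 1.4531])]
75 [array([0.012 , 0.2292, 2.3255, 0.0719, 0.3269, 1.4165]), array([0.0305, 0.3378, 2.1367, 0.0463, 0.4063, 1.4599]), array([0.0415, 0.4328, 1.9579, 0.0329, 0.4897, 1.4841])]
35 0.048 [False, True, True, True, True, True, True]
35 0.055 [False, True, True, True, True, True, True]
40 0.048 [True, True, True, True, True, True, True]
40 0.055 [True, True, True, True, True, True, True]
45 0.048 [True, True, True, True, True, True, True]
45 0.055 [True, True, True, True, True, True, True]
[-0.0002 -0.0158  2.2525  1.1506  0.085   0.3562]
```

```bash
python3 - <<'E'
from h import *
fingers.gripper_to(0.0)
p,R=push(75,-.04,.12); manip.reach(p,R)
manip.line_to(push(75,-.04)[0],velocity=.1)
print(manip.current_ft_force())
for d in np.r_[-.005,np.arange(.015,.131,.02)]:
    manip.line_to(push(75,d)[0],velocity=.07); f=manip.current_ft_force()
    print(round(d,3),f,end=" ")
    if np.linalg.norm(f)>25: print("STOP");break
manip.line_to(push(75,.05)[0],velocity=.15)
print(manip.current_time()); 
manip.line_to(push(75,0,.30)[0],velocity=.2)
q=manip.current_qpos(); print(q)
q2=q.copy(); q2[3:]=[3.03,.7,-1.54]; manip.goto_joints(q2)
print(manip.current_tool_pos(),manip.current_eef_rot()[:,2],manip.current_time())
for d,h in ((.03,.2),(.03,.15),(.08,.15),(.08,.1),(.08,.048)): print(d,h,manip.inverse_kinematics(*push(40,d,h)))
cv2.imwrite("pics/side3.png",imaging.camera("side"))
E
```

```text
[-0.0076 -0.4679 -0.1627]
-0.005 [-0.9614  0.6004 -0.1355] 0.015 [-1.6263  0.9924 -0.3631] 0.035 [-1.0877 -0.5681 -0.6865] 0.055 [-1.257 -0.269 -0.588] 0.075 [-0.4205 -0.8141  0.6602] 0.095 [ 0.6197  0.3038 -0.0241] 0.115 [-1.092   0.1917 -0.4826] 21.6167
[ 0.0213 -0.0234  1.8388  0.0235  1.0675  1.4822]
[0.647  0.0464 0.7342] [0.8955 0.0911 0.4357] 25.6083
0.03 0.2 [-0.0202 -0.0107  2.422   2.5487  0.1668 -1.0626]
0.03 0.15 [-0.0202  0.1125  2.5056  2.8731  0.3573 -1.3968]
0.08 0.15 [-0.0002  0.179   2.4094  2.897   0.326  -1.4039]
0.08 0.1 [-0.0002  0.3097  2.4736  2.9841  0.5171 -1.4989]
0.08 0.048 [-0.0002  0.4669  2.5266  3.0244  0.7254 -1.5483]
```

View pics/side3.png

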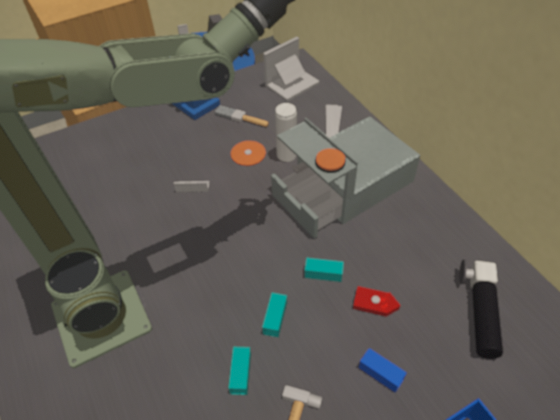

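The drawer is now about half shut and the tool is high above it, so nothing is touched. Next I'll fold back and make the final push with the tool low.

```bash
python3 - <<'E'
from h import *
q=manip.inverse_kinematics(*push(40,.03,.15)); qa=q.copy(); qa[1]=-.4
manip.goto_joints(qa); print(manip.current_tool_pos()); manip.goto_joints(q)
p,R=push(40,.03,.15)
print(manip.current_tool_pos(),p)
manip.line_to(push(40,.06)[0],velocity=.1)
manip.line_to(push(40,.105)[0],velocity=.1)
f0=manip.current_ft_force(); print("t",manip.current_time(),f0)
d=.105; log=[]
while d<.219:
    st=.01 if d<.175 else .0015
    d+=st; manip.line_to(push(40,d)[0],velocity=.05 if st>.005 else .02)
    F=-(manip.current_ft_force()-f0)@ux; a=(manip.current_tool_pos()-push(40,0)[0])@ux
    log.append((round(d,4),round(a,4),round(F,1)))
    if F>24: break
print(log); manip.pause(.3)
print(-(manip.current_ft_force()-f0)@ux, manip.current_time())
cv2.imwrite("pics/s4.png",imaging.camera("scene"))
E
```

```text
[0.4038 0.0306 0.3976]
[0.4772 0.0292 0.1667] [0.4768 0.0291 0.1661]
t 29.9917 [ 0.2985 -0.7259  0.4863]
[(0.115, np.float64(0.1152), np.float64(0.1)), (0.125, np.float64(0.1255), np.float64(0.8)), (0.135, np.float64(0.1355), np.float64(0.1)), (0.145, np.float64(0.1455), np.float64(0.4)), (0.155, np.float64(0.1555), np.float64(0.2)), (0.165, np.float64(0.1654), np.float64(0.5)), (0.175, np.float64(0.1754), np.float64(-0.5)), (0.1765, np.float64(0.1763), np.float64(1.8)), (0.178, np.float64(0.1775), np.float64(4.4)), (0.1795, np.float64(0.1795), np.float64(1.1)), (0.181, np.float64(0.1806), np.float64(3.7)), (0.1825, np.float64(0.1815), np.float64(8.1)), (0.184, np.float64(0.183), np.float64(8.3)), (0.1855, np.float64(0.1848), np.float64(5.8)), (0.187, np.float64(0.1868), np.float64(4.1)), (0.1885, np.float64(0.1893), np.float64(0.1)), (0.19, np.float64(0.1907), np.float64(0.5)), (0.1915, np.float64(0.1918), np.float64(-0.2)), (0.193, np.float64(0.1931), np.float64(0.5)), (0.1945, np.float64(0.1946), np.float64(0.5)), (0.196, np.float64(0.1961), np.float64(0.9)), (0.1975, np.float64(0.1976), np.float64(-0.1)), (0.199, np.float64(0.1988), np.float64(0.4)), (0.2005, np.float64(0.199), np.float64(7.6)), (0.202, np.float64(0.1992), np.float64(14.9)), (0.2035, np.float64(0.1993), np.float64(22.9)), (0.205, np.float64(0.1994), np.float64(30.0))]
29.86579906830797 37.7417
```

```bash
python3 - <<'E'
from h import *
manip.line_to(push(40,.15)[0],velocity=.1)
manip.pause(.3); print(manip.current_ft_force())
m=imaging.camera("scene"); s=imaging.camera("side"); z=lambda i,x,y,w,h,k: cv2.resize(i[y:y+h,x:x+w],None,fx=k,fy=k,interpolation=cv2.INTER_CUBIC)
a=cv2.imread("pics/scene0.png")
for i in (a,m):
    r=i[255:282,342:368].astype(int).sum(2)<170; ys,xs=np.nonzero(r); print("knob",len(xs),xs.mean()+342,ys.mean()+255,ys.min()+255)
cv2.imwrite("pics/chk.png",np.vstack([np.hstack([z(a,340,250,30,30,9),z(m,340,250,30,30,9)]),np.hstack([z(s,240,110,135,70,4)])]) if 0 else np.hstack([np.vstack([z(a,340,250,30,30,9),z(m,340,250,30,30,9)]),z(s,250,115,130,135,4)]))
print(manip.current_time())
E
```

```text
[ 0.4211 -0.7514 -0.9032]
knob 50 354.44 267.02 263
knob 48 354.0625 268.2083333333333 264
38.8917
```

View pics/chk.png

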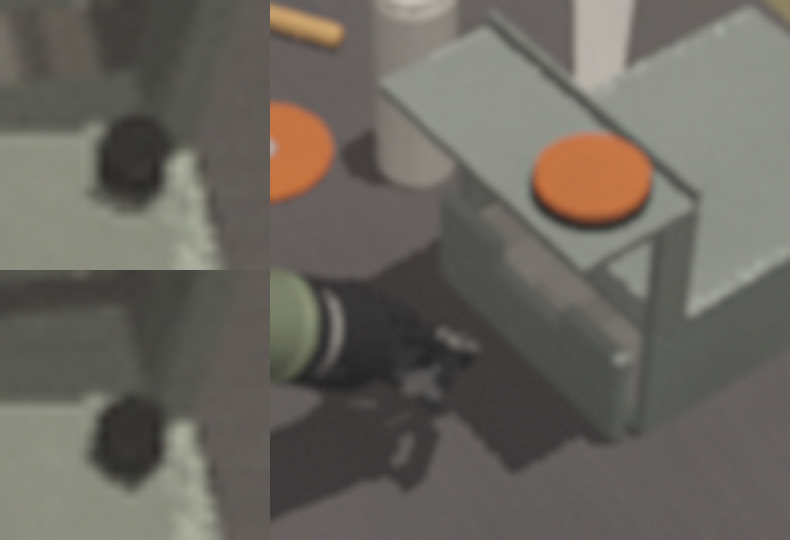

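The knob has moved about 1.2 px down in the scene view, roughly what a 7 mm drop would give. The drawer also stayed shut after the fingers backed off, so the latch is in. The arm is clear, so I'm handing in.

```bash
python3 - <<'E'
from h import *
print(order.hand_in())
E
```

```text
the job is handed in; nothing more can be done
None
```

I laid the square tube flat in the drawer, pushed the drawer over the hump to its hard stop at about 30 N, saw the latch knob drop about 7 mm, and handed the job in; the hand-in did not report a pass or fail.

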